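# Proof-pull the big dog's lead anchor

### The job

Two spring scales are hooked to the anchor eyes that the dogs' leads will clip to. Proof-test the big dog's anchor, the one with the thicker scale: pull its handle straight out until its pointer is level with the marker clip beside the strip, and hold it there for two seconds. Then ease the handle all the way back in, without letting it snap, and let go; do not pull the thinner scale.

Things in the scene. Friction and masses are not known exactly. Their poses are not given: they have to be found in the camera images.
- big_scale: The thicker scale: aluminium tube 48 mm across, top 62 mm above the table, lying along x on a pale board (380 x 150 x 12 mm) fixed to the table. Origin at table height under the tube's axis; tube from x = 20 to 145 mm. A 10 mm rod (top 41 mm up) joins its mouth to the handle. -x is the way to pull (roughly towards the robot), z up.
- big_grip (a point): Centre of the top of the thicker scale's handle, an upright wooden cross-grip 16 mm thick (x), 60 mm wide (y), from 22 to 85 mm above the table. Axes as big_scale. Slides only along x, does not turn; when fully in, its centre is 70 mm from the tube's mouth. A thin pointer sticks out from its foot to the +y side, at this point's x.
- big_marker (a point): Centre of the top of the thicker scale's marker clip: dark steel, 12 mm (x) by 30 mm, top 35 mm above the table, 62 mm to the +y side of the rod's axis on a white graduated strip. Axes as big_scale. Fixed, 60 to 110 mm out from the pointer's home. Level means that big_grip and this point agree along x.
- big_pull (a joint): How far the thicker scale's handle is out, in m: 0 fully in (as it starts), 0.14 at the stop. A spring pulls it home with 1.5 N plus 0.1 N per mm (7 to 13 N at the marker); let go, it springs back.
- small_pull (a joint): The same for the thinner scale (tube 26 mm across, handle 40 mm wide, otherwise alike, with its own board, strip and clip), which stands to the left or right of the other. Not to be used; it stays at 0.

How it is judged:
On the way:
1. the thicker scale's pointer is held level with its marker clip, within 10 mm, for at least 1.2 s (x of big_grip in the frame of big_marker between -0.01 and 0.01 m), for 1.2 s.
At the end, for the whole second after the job is handed in: After the pull, the thicker scale's handle is back in and at rest, within 6 mm of fully home, and the thinner scale's handle is within 6 mm of home too (value of joint each of big_pull, small_pull below 0.006 m and velocity of joint big_pull between -0.02 and 0.02 m/s); the robot touches nothing.
It fails at once if the thicker scale's handle snaps back (moves home faster than 0.5 m/s) (velocity of joint big_pull below -0.5 m/s).
It fails at once if the thinner scale is pulled out by more than 12 mm (value of joint small_pull above 0.012 m).
It also fails if it takes over 48 s, if anything falls off the work surface, if the arm or the gripper's body presses on something with over 40 N, if the wrist force passes 120 N, or if a joint passes its speed limit or range.

### The arm

A 6-joint arm with a two-finger parallel gripper is mounted at the origin on the work surface. World frame = base frame: x ahead of the robot, y to its left, z up, the work surface at z = 0. Lengths are in m, angles in rad, forces in N, time in s.
With the tool pointing down it reaches from about 0.375 to 0.975 m from the base axis. Payload 3.8 kg.
Tool frame: the origin (TCP) lies where the fingers leave the gripper's body, on its centre line; the fingertips stand r.finger_overhang ahead of it and the grasp point (between the pads) lies 45 mm ahead of it (r.finger_overhang is the distance from the TCP to the fingertips, in m); z points along the fingers, y is the line along which they close (so a half turn about z gives the same grasp; the last joint's range is limited). The gripper opens to 88 mm and grips with 3 to 60 N. Pads are 18 mm wide; open, the fingers measure 123 mm over their backs; the gripper's body (75 mm by 187 mm) begins 45 mm behind the grasp point.
Start: joints at [-1.163, 0.264, 1.604, -0, 1.274, -0.037], TCP at [0.29, -0.609, 0.303] pointing down, gripper open.
Joint ranges: [-2.63, 2.63], [-0.94, 2.18], [0.31, 2.57], [-1.31, 4.45], [0, 2.66], [-2.55, 2.55]. Speed limits (rad/s): [2.57, 2.57, 3.14, 3.14, 3.14, 3.14].

### API

Orientations are given as a unit quaternion [w, x, y, z].
In Python, from rig import r, cams gives the robot as it stands (r), with the cameras (cams).
- The arm moves only by the tool drive_effector, called after "Request:" by a JSON object that holds its "name" and its "arguments". Schema: {"type":"object","properties":{"moves":{"type":"array","items":{"type":"object","properties":{"d":{"type":"array","items":{"type":"number"},"minItems":3,"maxItems":3},"turn":{"type":"number"}},"additionalProperties":false},"minItems":1,"maxItems":12},"finger_gap":{"type":"number"},"only":{"type":"string"},"quiet":{"type":"boolean"},"lines":{"type":"string"}},"required":["moves"],"additionalProperties":false}. moves is a list of rows, 1 to 12 of them, each an object with the fields d (a list: dx, dy, dz in fractions of the full range, 1 being 0.75 m), turn (a turn about the tool's z in normalised numbers (1 is 2 rad)); a field left out counts as zero; each row is the pose to reach, as a shift and turn from the pose commanded when the call began, along the tool's axes at that moment; what a row does not reach only later rows make up. A row lasts 1/10 s, in which the tool goes at most 0.05 m and 0.15 rad, less where a joint would pass 70% of its speed; a pose out of reach is approached as far as the arm can. finger_gap is the finger opening in m, set as the call begins (left out keeps the last). The fingers move at their own pace and stop on an object; the grip force is fixed at half the most. Time passes only in rows, so rows that do not move let the fingers close. The tool returns the time, the measured TCP pose, the force, the opening and the grip force at its end. only (a regular expression) keeps the lines of the reply that match it, lines (a string "A,B") keeps lines A to B, and quiet returns only ok. A shift or turn number past 1, either way, is cut back to 1. Input that does not fit is refused with a message, and nothing moves.
- r.sense(): the state, without advancing time (a new reading comes with each control period).
- cams.snapshot(name): name is "side" or "top" or "wrist"; returns a dict with "frame" (400x640x3 uint8, blue, green, red), "camera_matrix" (3x3 intrinsics, pixels), "rvec" (rotation vector, rad) and "tvec" (3), from world to camera coordinates, as OpenCV has them. Camera axes: x right, y down, z forward; pixel columns grow to the right and rows downward; lengths in m; the calibration is good to about 2 mm. A picture is of the moment at which its call begins. There is no depth.
- r.sign_off(): hands the job in; it is judged then, once.
The state is a dict: "time_s": time; "joints": joint angles; "dq": joint speeds; "joint_efforts": joint torques, N m; "tool_pos": TCP position; "orientation": TCP orientation; "ft_force": force on the tool from outside, world axes, zero at the start; "ft_torque": the same for the moment, N m; "finger_gap": finger opening in m; "grip_force": force on a finger pad.
Only numpy, scipy, OpenCV 4.12 (cv2) and the standard library are available. Lean on these libraries where they do the work, as an engineer would, in place of code of your own. Each camera call takes 0.05 s, during which the arm holds its last target. There are 200 camera calls.

## Working session

There is one attempt and no reset: what is moved stays moved. The work goes in short steps, Python scripts to look and compute and a tool call to move; the robot and the scene stay as the last step left them, time stands still between calls to the robot, and variables do not carry over. Pictures are saved under pics/ and viewed, at most 10 in all, crops included, and the job is handed in when it is done.

```bash
ls; mkdir -p pics; cat > h.py <<'E'
import numpy as np, cv2
from rig import r, cams
def cam(s):
    R,_=cv2.Rodrigues(np.array(s["rvec"],float)); return np.array(s["camera_matrix"],float),R,np.array(s["tvec"],float).ravel()
def onplane(s,uv,z):
    K,R,t=cam(s); d=R.T@np.linalg.inv(K)@np.array([uv[0],uv[1],1.]); c=-R.T@t
    return c+d*(z-c[2])/d[2]
def pix(s,p):
    K,R,t=cam(s); q=K@(R@np.array(p)+t); return q[:2]/q[2]
E
python3 - <<'E'
from h import *
import pickle
for n in("top","side"):
    s=cams.snapshot(n); cv2.imwrite(f"pics/{n}0.png",s["frame"]); pickle.dump(s,open(n+"0.pkl","wb"))
    K,R,t=cam(s); print(n,-R.T@t)
st=r.sense(); print(st["tool_pos"],st["orientation"],r.finger_overhang,st["time_s"])
E
```

```text
pics
rig.py
top [0.5647079  0.03123836 0.82422875]
side [0.21637364 0.46019129 0.65547495]
[ 0.290229   -0.60885675  0.30152179] [-9.93908888e-04  9.75371992e-01  2.20563939e-01 -1.97151072e-04] 0.064 0.1
```

View pics/top0.png

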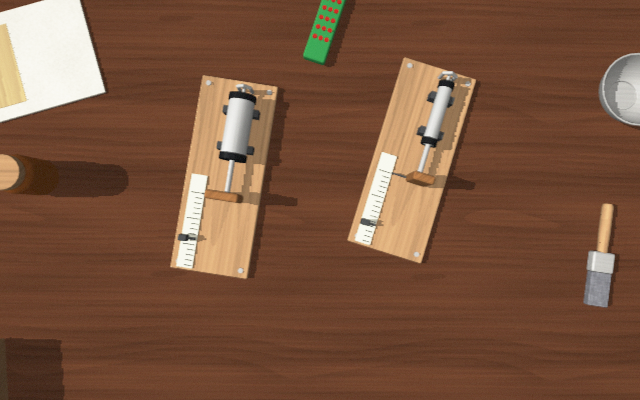

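View pics/side0.png

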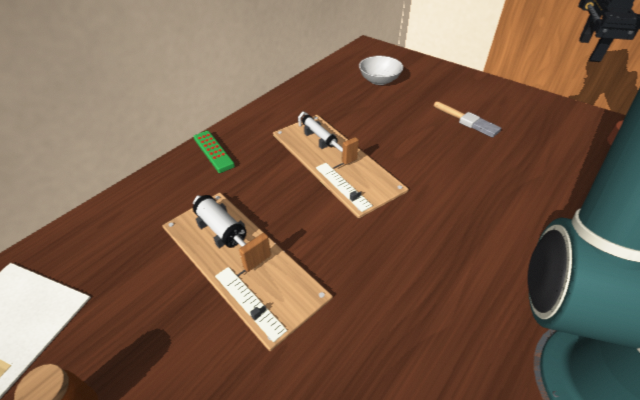

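The top view shows the thick scale on the left: handle near (223,196), marker clip near (187,237), pull direction down the image. The thin scale is on the right, with its handle near (421,178).

```bash
python3 - <<'E'
import pickle,cv2
a=pickle.load(open("top0.pkl","rb"))["frame"][170:290,160:290]
b=pickle.load(open("side0.pkl","rb"))["frame"][185:350,200:330]
cv2.imwrite("pics/c.png",cv2.hconcat([cv2.resize(a,(390,360),interpolation=cv2.INTER_CUBIC),cv2.resize(b[:120],(390,360),interpolation=cv2.INTER_CUBIC)]))
E
python3 - <<'E'
import pickle
from h import *
s=pickle.load(open("top0.pkl","rb"))
f=s["frame"]; hsv=cv2.cvtColor(f,cv2.COLOR_BGR2HSV)
c=[(204,76),(277,87),(247,278),(171,267)]
P=[onplane(s,q,.012) for q in c]; print(np.round(P,4))
x=(P[0]+P[1]-P[2]-P[3])[:2]; print(np.linalg.norm(x)/2, np.arctan2(x[1],x[0]))
y=(P[0]+P[3]-P[1]-P[2])[:2]; print(np.linalg.norm(y)/2, np.arctan2(y[1],y[0])-np.pi/2)
# strip: white
m=((hsv[...,1]<40)&(hsv[...,2]>200)).astype(np.uint8); m[:170]=0; m[:,:160]=0; m[:,215:]=0
pts=np.argwhere(m)[:,::-1]; print(len(pts), cv2.minAreaRect(pts.astype(np.float32)))
# marker dark
d=(hsv[...,2]<75).astype(np.uint8); 
n,l,st,ce=cv2.connectedComponentsWithStats(d[225:250,172:206]); print(st,ce+[172,225])
# handle: print hsv row
print(hsv[190:206,202:246:4].tolist()[6])
E
```

```text
[[0.8326 0.2391 0.012 ]
 [0.8133 0.0963 0.012 ]
 [0.4415 0.1478 0.012 ]
 [0.4609 0.2936 0.012 ]]
0.3754957812357813 -0.14157458392245614
0.14560927398204052 -0.133477953054272
1294 ((191.10809326171875, 220.3513641357422), (16.76869773864746, 93.70743560791016), 9.462321281433105)
[[  0   0  34  25 825]
 [  9   9   1   1   1]
 [ 13  10   8   6  22]
 [ 22  13   1   2   2]] [[188.53575758 236.98545455]
 [181.         234.        ]
 [187.         237.54545455]
 [194.         238.5       ]]
[[33, 9, 249], [14, 152, 169], [14, 153, 180], [14, 149, 188], [14, 150, 185], [13, 152, 190], [14, 154, 187], [14, 150, 190], [14, 150, 178], [15, 149, 84], [14, 124, 99]]
```

View pics/c.png

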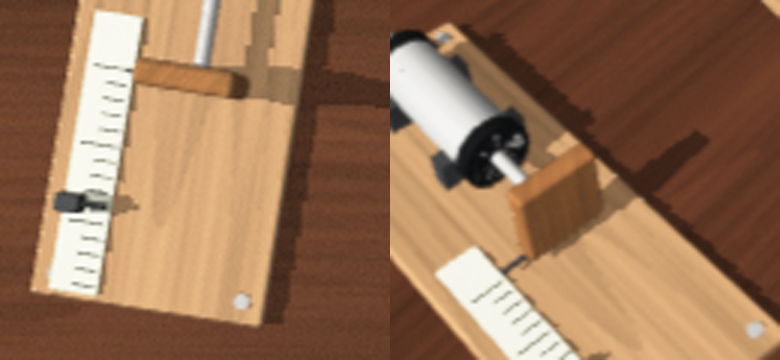

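The zoom shows the handle top corners near (205,190), (241,195), (239,202) and (204,197). The pointer is at (197,193), and the clip centre is near (187,237) in the full top image.

```bash
python3 - <<'E'
import pickle
from h import *
s=pickle.load(open("top0.pkl","rb")); q=pickle.load(open("side0.pkl","rb"))
A=-.138; ex=np.array([np.cos(A),np.sin(A),0]); ey=np.array([-ex[1],ex[0],0])
T=[(205.3,190),(241,195),(239.3,202.3),(204.3,197.3)]; S=[(240,248.3),(265,234.3),(269.3,236.7),(243.3,252.7)]
def fr(p): return np.round([p@ex,p@ey],4)
for n,c,L in(("top",s,T),("side",q,S)):
    P=[onplane(c,x,.085) for x in L]; m=np.mean(P,0); print(n,m,fr(m),[fr(p) for p in P])
print("pointer",fr(onplane(s,(196.7,192.7),.028)))
# tube: mouth/top centre line
for u in[(232,158),(242,96)]: print("tube",fr(onplane(s,u,.062)))
# marker both views
print("mk top",fr(onplane(s,(187.3,236.7),.035)))
hsv=cv2.cvtColor(q["frame"],cv2.COLOR_BGR2HSV); w=(hsv[300:322,245:275,2]<75).astype(np.uint8)
n,l,st,ce=cv2.connectedComponentsWithStats(w); print(st[1:],ce[1:]+[245,300])
print("mk side",fr(onplane(q,(259,310),.030)))
t=r.sense()
R=cv2.Rodrigues(np.zeros(3))[0]
from scipy.spatial.transform import Rotation as Ro
w,x,y,z=t["orientation"]; print(Ro.from_quat([x,y,z,w]).as_matrix())
E
```

```text
top [0.59511579 0.18306601 0.085     ] [0.5643 0.2632] [array([0.5704, 0.2947]), array([0.5712, 0.2314]), array([0.558 , 0.2323]), array([0.5575, 0.2944])]
side [0.59081282 0.18836838 0.085     ] [0.5593 0.2679] [array([0.5676, 0.2947]), array([0.5621, 0.2414]), array([0.552 , 0.2391]), array([0.5554, 0.2962])]
pointer [0.5641 0.3243]
tube [0.6358 0.2619]
tube [0.7513 0.2619]
mk top [0.4801 0.3264]
[[ 8  6 13 13 87]] [[258.27586207 311.85057471]]
mk side [0.4737 0.331 ]
[[ 9.02703020e-01  4.30263386e-01 -8.23032187e-04]
 [ 4.30264170e-01 -9.02701122e-01  1.85189295e-03]
 [ 5.38496525e-05 -2.02583062e-03 -9.99997947e-01]]
```

The manual's scale: shifts go in shares of 0.75 m and turns go in shares of 2 rad. Converting my numbers, 0.62 m / 0.75 = 0.8267, 0.05 m / 0.75 = 0.0667, -0.99 rad / 2 = -0.495.

Request:
{"name": "drive_effector", "arguments": {"moves": [{"d":[0.8267, -0.7733, 0.0667], "turn":-0.495}, {"d":[0.8267, -0.7733, 0.0667], "turn":-0.495}, {"d":[0.8267, -0.7733, 0.0667], "turn":-0.495}, {"d":[0.8267, -0.7733, 0.0667], "turn":-0.495}, {"d":[0.8267, -0.7733, 0.0667], "turn":-0.495}, {"d":[0.8267, -0.7733, 0.0667], "turn":-0.495}, {"d":[0.8267, -0.7733, 0.0667], "turn":-0.495}, {"d":[0.8267, -0.7733, 0.0667], "turn":-0.495}, {"d":[0.8267, -0.7733, 0.0667], "turn":-0.495}, {"d":[0.8267, -0.7733, 0.0667], "turn":-0.495}, {"d":[0.8267, -0.7733, 0.0667], "turn":-0.495}, {"d":[0.8267, -0.7733, 0.0667], "turn":-0.495}], "finger_gap": 0.05}}

```text
time_s: 1.3
tool_pos: [0.5093, -0.0497, 0.2671]
orientation: [-0.0, 0.753, 0.657, -0.0]
ft_force: [0.7, -0.8, 0.0]
finger_gap: 0.0502
grip_force: 0.0
```

```bash
cat >> h.py <<'E'
from scipy.spatial.transform import Rotation as Ro
A=-.138; ex=np.array([np.cos(A),np.sin(A),0]); ey=np.array([-ex[1],ex[0],0])
def togo(X,Y,z):
    t=r.sense(); w,x,y,zz=t["orientation"]; R=Ro.from_quat([x,y,zz,w]).as_matrix()
    p=np.array(t["tool_pos"]); d=X*ex+Y*ey+[0,0,z]-p
    a=np.arctan2(R[1,1],R[0,1])-A; a=(a+np.pi/2)%np.pi-np.pi/2
    print("t",t["time_s"],"frame",np.round([p@ex,p@ey,p[2]],4),"togo",np.round(R.T@d,4),"turn",round(a,4),"F",np.round(t["ft_force"],1),"gap",t["finger_gap"],t["grip_force"],"q",np.round(t["joints"],2))
E
python3 -c "
from h import *
togo(.5643,.263,.20)"
```

```text
t 1.3 frame [0.5113 0.0209 0.2671] togo [0.242  0.0536 0.0671] turn 0.0021 F [ 0.7 -0.8  0. ] gap 0.05018109398968463 0.0 q [-0.15 -0.02  1.99 -0.    1.17 -0.01]
```

Scaled: 0.24 m / 0.75 = 0.32, 0.067 m / 0.75 = 0.0893.

Request:
{"name": "drive_effector", "arguments": {"moves": [{"d":[0.32, 0.0707, 0.0893]}, {"d":[0.32, 0.0707, 0.0893]}, {"d":[0.32, 0.0707, 0.0893]}, {"d":[0.32, 0.0707, 0.0893]}, {"d":[0.32, 0.0707, 0.0893]}, {"d":[0.32, 0.0707, 0.0893]}, {"d":[0.32, 0.0707, 0.0893]}]}}

```text
time_s: 2.0
tool_pos: [0.5936, 0.1799, 0.199]
orientation: [-0.0, 0.753, 0.658, -0.001]
ft_force: [0.1, -0.4, 0.4]
finger_gap: 0.0503
grip_force: 0.0
```

```bash
python3 -c "
from h import *
togo(.5643,.263,.114)
s=cams.snapshot('wrist');cv2.imwrite('pics/w.png',s['frame'])
for x in(.5563,.5723):
  for y in(.233,.293): print(pix(s,x*ex+y*ey+[0,0,.085]))
print(pix(s,.48*ex+.325*ey+[0,0,.035]))"
```

```text
t 2.0 frame [0.5632 0.2599 0.199 ] togo [0.0032 0.0013 0.085 ] turn 0.0047 F [ 0.1 -0.4  0.4] gap 0.050329265629274075 0.0 q [ 0.25  0.25  1.83 -0.    1.07  0.39]
[310.53871809 264.28686648]
[310.04067132 171.38498443]
[335.86320606 264.40978373]
[337.70270352 171.50888335]
[201.12822215 109.0289658 ]
```

View pics/w.png

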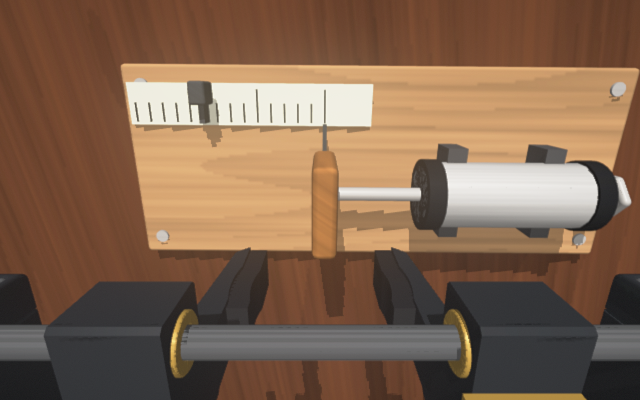

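The wrist view shows the handle centred at column 324 between the open fingers, and the clip near (200,93). Columns match the prediction, so I descend.

Scaled: 0.085 m / 0.75 = 0.1133, 0.03 m / 0.75 = 0.04.

Request:
{"name": "drive_effector", "arguments": {"moves": [{"d":[0.008, 0.0013, 0.04]}, {"d":[0.008, 0.0013, 0.08]}, {"d":[0.008, 0.0013, 0.1133]}, {"d":[0.008, 0.0013, 0.1133]}]}}

```text
time_s: 2.45
tool_pos: [0.593, 0.1819, 0.112]
orientation: [-0.002, 0.754, 0.657, -0.004]
ft_force: [-0.8, 0.1, 1.5]
finger_gap: 0.0498
grip_force: 0.0
```

```bash
python3 -c "
from h import *
togo(.5643,.266,.114)"
```

```text
t 2.45 frame [0.5623 0.2618 0.112 ] togo [ 0.0042  0.002  -0.002 ] turn -0.0001 F [-0.8  0.1  1.5] gap 0.049750815700031224 0.0 q [ 0.26  0.35  1.88 -0.    0.92  0.4 ]
```

Scaled: 0.003 m / 0.75 = 0.004, 0.002 m / 0.75 = 0.0027.

Request:
{"name": "drive_effector", "arguments": {"moves": [{"d":[0.004, 0.0027, 0]}, {"d":[0.004, 0.0027, 0]}, {"d":[0.004, 0.0027, 0]}, {"d":[0.004, 0.0027, 0]}, {"d":[0.004, 0.0027, 0]}, {"d":[0.004, 0.0027, 0]}, {"d":[0.004, 0.0027, 0]}, {"d":[0.004, 0.0027, 0]}], "finger_gap": 0}}

```text
time_s: 3.25
tool_pos: [0.597, 0.1878, 0.1167]
orientation: [-0.001, 0.754, 0.657, -0.001]
ft_force: [-7.0, 1.0, 7.2]
finger_gap: 0.0156
grip_force: 30.0
```

```bash
python3 -c "
from h import *
togo(.5643,.266,.114)"
```

```text
t 3.25 frame [0.5655 0.2681 0.1167] togo [-0.0021 -0.0012  0.0027] turn 0.0019 F [-7.   1.   7.2] gap 0.015598831755867067 29.98922643950209 q [0.26 0.35 1.87 0.   0.93 0.4 ]
```

Scaled: -0.08 m / 0.75 = -0.1067, -0.075 m / 0.75 = -0.1.

Request:
{"name": "drive_effector", "arguments": {"moves": [{"d":[0, -0.0067, 0]}, {"d":[0, -0.016, 0]}, {"d":[0, -0.0267, 0]}, {"d":[0, -0.0373, 0]}, {"d":[0, -0.048, 0]}, {"d":[0, -0.0587, 0]}, {"d":[0, -0.0693, 0]}, {"d":[0, -0.08, 0]}, {"d":[0, -0.0907, 0]}, {"d":[0, -0.1, 0]}, {"d":[0, -0.1067, 0]}, {"d":[0, -0.1067, 0]}]}}

```text
time_s: 4.45
tool_pos: [0.5207, 0.1985, 0.1167]
orientation: [0.002, 0.753, 0.658, 0.002]
ft_force: [7.8, -2.1, 0.7]
finger_gap: 0.0158
grip_force: 30.1
```

```bash
python3 -c "
from h import *
togo(.48,.266,.114)
for n in('top','wrist','side'):
  s=cams.snapshot(n);cv2.imwrite('pics/%s1.png'%n,s['frame'])
a=cv2.imread('pics/top1.png')[150:290,150:310];b=cv2.imread('pics/side1.png')[180:355,180:380]
cv2.imwrite('pics/c1.png',cv2.hconcat([cv2.resize(a,(400,350),interpolation=2),cv2.resize(b,(400,350),interpolation=2)]))"
```

```text
t 4.45 frame [0.4885 0.2683 0.1167] togo [-0.0023 -0.0085  0.0026] turn 0.0026 F [ 7.8 -2.1  0.7] gap 0.015838586571710896 30.08000701200217 q [ 0.32  0.23  2.02 -0.    0.88  0.46]
```

View pics/wrist1.png

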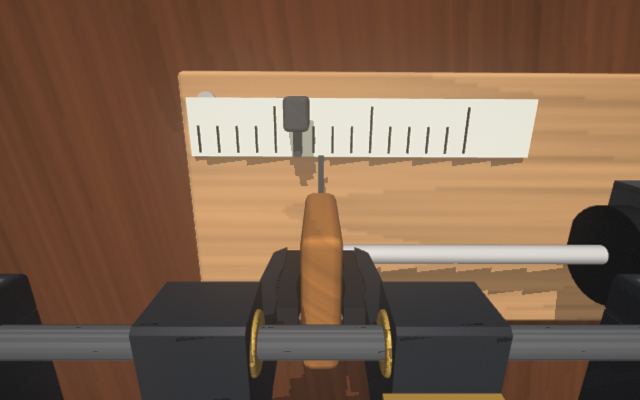

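View pics/c1.png

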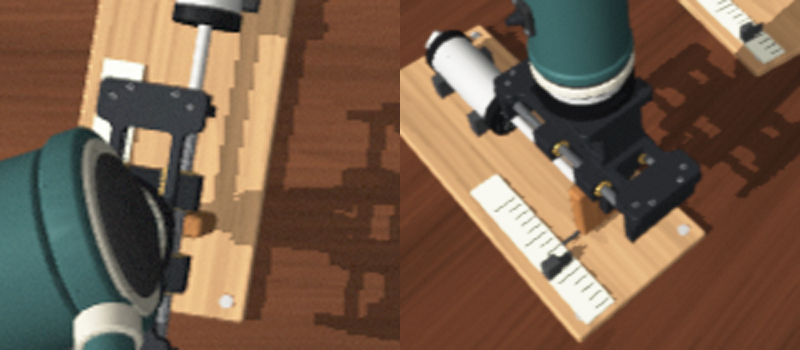

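Wrist view: the pointer is at column 321 and the clip at column 296, so about 11–12 mm remains (about 2 px/mm). The grip looks good.

Scaled: -0.011 m / 0.75 = -0.0147, -0.009 m / 0.75 = -0.012.

Request:
{"name": "drive_effector", "arguments": {"moves": [{"d":[0, -0.0067, 0]}, {"d":[0, -0.012, 0]}, {"d":[0, -0.0147, 0]}, {"d":[0, -0.0147, 0]}, {"d":[0, -0.0147, 0]}]}}

```text
time_s: 5.1
tool_pos: [0.5107, 0.2, 0.1167]
orientation: [0.002, 0.753, 0.658, 0.003]
ft_force: [10.6, -2.5, 1.7]
finger_gap: 0.0156
grip_force: 30.1
```

```bash
python3 -c "
from h import *
togo(.48,.266,.114)
s=cams.snapshot('wrist');cv2.imwrite('pics/w2.png',s['frame'][60:260,200:460])"
```

```text
t 5.1 frame [0.4783 0.2683 0.1167] togo [-0.0023  0.0017  0.0027] turn 0.0024 F [10.6 -2.5  1.7] gap 0.01562917518658394 30.09930583764799 q [ 0.33  0.21  2.04 -0.    0.88  0.47]
```

View pics/w2.png

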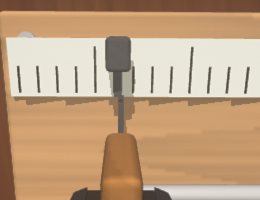

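The pointer is at crop column 122 and the clip at 118, so it is about 2 mm short. I'll nudge it and hold.

Scaled: -0.0015 m / 0.75 = -0.002.

Request:
{"name": "drive_effector", "arguments": {"moves": [{"d":[0, -0.002, 0]}, {"d":[0, -0.002, 0]}, {"d":[0, -0.002, 0]}, {"d":[0, -0.002, 0]}, {"d":[0, -0.002, 0]}, {"d":[0, -0.002, 0]}, {"d":[0, -0.002, 0]}, {"d":[0, -0.002, 0]}, {"d":[0, -0.002, 0]}, {"d":[0, -0.002, 0]}, {"d":[0, -0.002, 0]}, {"d":[0, -0.002, 0]}], "lines": "1,2"}}

```text
time_s: 6.35
tool_pos: [0.5093, 0.2002, 0.1167]
```

Request:
{"name": "drive_effector", "arguments": {"moves": [{}, {}, {}, {}, {}, {}, {}, {}, {}, {}, {}, {}], "lines": "1,2"}}

```text
time_s: 7.55
tool_pos: [0.5093, 0.2002, 0.1167]
```

```bash
python3 -c "
from h import *
togo(.5655,.268,.1167)
s=cams.snapshot('wrist');cv2.imwrite('pics/w3.png',s['frame'][60:260,200:460])"
```

```text
t 7.55 frame [0.4769 0.2683 0.1167] togo [-0.0005  0.0886  0.0006] turn 0.0023 F [ 9.  -2.1  0.7] gap 0.016001068237957678 30.101539478637278 q [ 0.33  0.21  2.04 -0.    0.88  0.47]
```

View pics/w3.png

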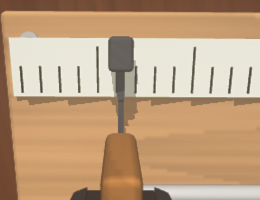

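The pointer and clip are level (columns 121 and 121), and it has been held for over two seconds. Now easing back in.

Scaled: 0.08 m / 0.75 = 0.1067, 0.078 m / 0.75 = 0.104.

Request:
{"name": "drive_effector", "arguments": {"moves": [{"d":[0, 0.0067, 0]}, {"d":[0, 0.016, 0]}, {"d":[0, 0.0267, 0]}, {"d":[0, 0.0373, 0]}, {"d":[0, 0.048, 0]}, {"d":[0, 0.0587, 0]}, {"d":[0, 0.0693, 0]}, {"d":[0, 0.08, 0]}, {"d":[0, 0.0893, 0]}, {"d":[0, 0.0973, 0]}, {"d":[0, 0.104, 0]}, {"d":[0, 0.1067, 0]}], "lines": "1,3"}}

```text
time_s: 8.8
tool_pos: [0.5868, 0.1892, 0.1167]
orientation: [0.0, 0.754, 0.657, 0.001]
```

Request:
{"name": "drive_effector", "arguments": {"moves": [{"d":[0, 0.004, 0]}, {"d":[0, 0.008, 0]}, {"d":[0, 0.012, 0]}, {"d":[0, 0.0147, 0]}, {"d":[0, 0.0167, 0]}, {"d":[0, 0.0167, 0]}, {"d":[0, 0.0167, 0]}]}}

```text
time_s: 9.5
tool_pos: [0.597, 0.1878, 0.1166]
orientation: [-0.001, 0.754, 0.657, -0.001]
ft_force: [-4.2, -1.0, 12.2]
finger_gap: 0.0159
grip_force: 30.0
```

```bash
python3 -c "
from h import *
togo(.5655,.268,.1167)"
```

```text
t 9.5 frame [0.5654 0.2681 0.1166] togo [-0.0001  0.0001 -0.0001] turn 0.002 F [-4.2 -1.  12.2] gap 0.015924171451471226 29.996907077729702 q [0.26 0.35 1.87 0.   0.93 0.4 ]
```

The handle is home and pressed against its stop. I'll open, wait, then rise.

Request:
{"name": "drive_effector", "arguments": {"moves": [{}, {}, {}, {}, {}, {}], "finger_gap": 0.055}}

```text
time_s: 10.1
tool_pos: [0.5983, 0.1874, 0.1151]
orientation: [-0.0, 0.754, 0.657, -0.0]
ft_force: [0.1, 0.3, 0.9]
finger_gap: 0.0549
grip_force: 0.0
```

Request:
{"name": "drive_effector", "arguments": {"moves": [{"d":[0, 0, -0.0267]}, {"d":[0, 0, -0.0667]}, {"d":[0, 0, -0.12]}, {"d":[0, 0, -0.1733]}, {"d":[0, 0, -0.2]}, {"d":[0, 0, -0.2]}, {"d":[0, 0, -0.2]}, {"d":[0, 0, -0.2]}, {"d":[0, 0, -0.2]}]}}

```text
time_s: 11.0
tool_pos: [0.5973, 0.187, 0.2628]
orientation: [-0.001, 0.754, 0.657, -0.002]
ft_force: [-0.2, -1.0, -0.2]
finger_gap: 0.0549
grip_force: 0.0
```

```bash
python3 -c "
from h import *
togo(.5655,.268,.26)
s=cams.snapshot('wrist');cv2.imwrite('pics/w4.png',s['frame'])"
```

```text
t 11.0 frame [0.5659 0.2674 0.2628] togo [ 0.0006 -0.0004  0.0028] turn 0.002 F [-0.2 -1.  -0.2] gap 0.05491240706897711 0.0 q [0.26 0.2  1.75 0.   1.19 0.4 ]
```

View pics/w4.png

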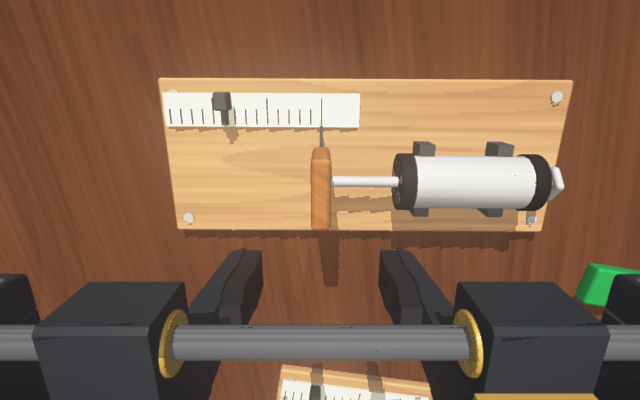

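The handle is home: the pointer is on the zero tick at column 321. The gripper is clear of everything.

```bash
python3 -c "
from rig import r, cams
print(r.sign_off())"
```

```text
the job is handed in; nothing more can be done
None
```

I pulled the thick scale's handle out until its pointer was level with the marker clip, held it there for over two seconds, eased it back in and let go. The thin scale was never touched and the job is handed in, but the sign-off returned no verdict.

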